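Sort colour-capped sample vials into their trays

TASK

Sort the sample vials by the colour of their caps: both red-capped vials into the red tray and both blue-capped vials into the blue tray, including the blue one that someone put in the red tray by mistake. Stand each upright on the tray's floor, one to a compartment, setting it down without dropping it or tipping it over. Leave the yellow-capped vial and the timer where they are.

Things in the scene. Friction and masses are not known exactly. Their poses are not given: they have to be found in the camera images.
- red_vial_1: self-standing screw-cap sample vial, white round body 26 mm across with a red ring and a ribbed red cap 30 mm across, 90 mm tall (the cap is the top 20 mm), 60 g; origin: centre of its underside, z up along its axis; at the start it stands loose on the worktop
- red_vial_2: self-standing screw-cap sample vial, white round body 26 mm across with a red ring and a ribbed red cap 30 mm across, 90 mm tall (the cap is the top 20 mm), 60 g; origin: centre of its underside, z up along its axis; at the start it stands loose on the worktop
- blue_vial_1: self-standing screw-cap sample vial, white round body 26 mm across with a blue ring and a ribbed blue cap 30 mm across, 90 mm tall (the cap is the top 20 mm), 60 g; origin: centre of its underside, z up along its axis; at the start it stands loose on the worktop
- blue_vial_2: self-standing screw-cap sample vial, white round body 26 mm across with a blue ring and a ribbed blue cap 30 mm across, 90 mm tall (the cap is the top 20 mm), 60 g; origin: centre of its underside, z up along its axis; at the start it stands in one compartment of the red tray, where it does not belong
- yellow_vial: self-standing screw-cap sample vial, white round body 26 mm across with a yellow ring and a ribbed yellow cap 30 mm across, 90 mm tall (the cap is the top 20 mm), 60 g; origin: centre of its underside, z up along its axis; stands on the worktop among the others and is to stay there
- red_tray: red open vial tray, fixed to the worktop, 48 (x) x 108 (y) x 40 mm tall, with two square compartments 40 x 40 mm inside, centred 30 mm either way along its y axis; walls 4 mm, floor 4 mm thick, a 20 mm wide block between the compartments; origin: centre of its underside, z up; it may stand at any yaw on the left or on the right of the worktop
- red_tray_a (a point): centre of the inner floor of one compartment of the red tray, at y = +30 mm in the tray's frame, 4 mm above the worktop, where blue_vial_2 stands at the start
- red_tray_b (a point): centre of the inner floor of one compartment of the red tray, at y = -30 mm in the tray's frame, 4 mm above the worktop
- blue_tray: blue open vial tray, fixed to the worktop, 48 (x) x 108 (y) x 40 mm tall, with two square compartments 40 x 40 mm inside, centred 30 mm either way along its y axis; walls 4 mm, floor 4 mm thick, a 20 mm wide block between the compartments; origin: centre of its underside, z up; it may stand at any yaw on the left or on the right of the worktop
- blue_tray_a (a point): centre of the inner floor of one compartment of the blue tray, at y = +30 mm in the tray's frame, 4 mm above the worktop
- blue_tray_b (a point): centre of the inner floor of one compartment of the blue tray, at y = -30 mm in the tray's frame, 4 mm above the worktop
- timer: white bench timer with coloured keys, 58 x 62 x 20 mm, lying between the loose vials; origin: centre of its underside; it stays where it is

How it is judged:
At the end, for the whole second after the job is handed in: Red vials in the red tray, blue in the blue, one to a compartment: within 12 mm of its centre, underside within 6 mm of its floor, upright within 0.12 rad, at rest; yellow vial (upright) and timer within 30 mm of their starts (((horizontal distance between red_vial_1 and red_tray_a below 0.012 m and z of red_vial_1 in the frame of red_tray_a between -0.005 and 0.006 m) or (horizontal distance between red_vial_1 and red_tray_b below 0.012 m and z of red_vial_1 in the frame of red_tray_b between -0.005 and 0.006 m)) and angle between each of red_vial_1, red_vial_2, blue_vial_1, blue_vial_2, yellow_vial's own z axis and vertical below 0.12 rad and linear speed of each of red_vial_1, red_vial_2, blue_vial_1, blue_vial_2 below 0.02 m/s and ((horizontal distance between red_vial_2 and red_tray_a below 0.012 m and z of red_vial_2 in the frame of red_tray_a between -0.005 and 0.006 m) or (horizontal distance between red_vial_2 and red_tray_b below 0.012 m and z of red_vial_2 in the frame of red_tray_b between -0.005 and 0.006 m)) and ((horizontal distance between blue_vial_1 and blue_tray_a below 0.012 m and z of blue_vial_1 in the frame of blue_tray_a between -0.005 and 0.006 m) or (horizontal distance between blue_vial_1 and blue_tray_b below 0.012 m and z of blue_vial_1 in the frame of blue_tray_b between -0.005 and 0.006 m)) and ((horizontal distance between blue_vial_2 and blue_tray_a below 0.012 m and z of blue_vial_2 in the frame of blue_tray_a between -0.005 and 0.006 m) or (horizontal distance between blue_vial_2 and blue_tray_b below 0.012 m and z of blue_vial_2 in the frame of blue_tray_b between -0.005 and 0.006 m)) and distance of each of yellow_vial, timer from where it was at the start of the episode below 0.03 m); the robot touches nothing.
It fails at once if a vial is tipped over (angle between any of red_vial_1, red_vial_2, blue_vial_1, blue_vial_2, yellow_vial's own z axis and vertical above 0.8 rad).
It fails at once if a vial is dropped: it falls free of the fingers faster than 0.8 m/s ((linear speed of red_vial_1 above 0.8 m/s and contact force between red_vial_1 and the fingers below 0.1 N) or (linear speed of red_vial_2 above 0.8 m/s and contact force between red_vial_2 and the fingers below 0.1 N) or (linear speed of blue_vial_1 above 0.8 m/s and contact force between blue_vial_1 and the fingers below 0.1 N) or (linear speed of blue_vial_2 above 0.8 m/s and contact force between blue_vial_2 and the fingers below 0.1 N)).
It fails at once if the yellow vial or the timer is moved more than 30 mm (distance of any of yellow_vial, timer from where it was at the start of the episode above 0.03 m).
It also fails if it takes over 72 s, if anything falls off the work surface, if the arm or the gripper's body presses on something with over 40 N, if the wrist force passes 120 N, or if a joint passes its speed limit or range.

ROBOT

A 6-joint arm with a two-finger parallel gripper is mounted at the origin on a cart in front of the work surface, level with it; the furniture and walls round the work are solid. World frame = base frame: x ahead of the robot, y to its left, z up, the work surface at z = 0. Lengths are in m, angles in rad, forces in N, time in s.
With the tool pointing down it reaches from about 0.35 to 0.975 m from the base axis. Payload 4.9 kg.
Tool frame: the origin (TCP) lies midway between the tips of the shut fingers; the grasp point (between the pads) lies 19 mm behind it; z points along the fingers, y is the direction in which the jaws open and shut (so a half turn about z gives the same grasp; the last joint's range is limited). The gripper opens to 85 mm and grips with 20 to 120 N. Pads are 22 mm wide; open, the fingers measure 114 mm over their backs; the gripper's body (76 mm by 85 mm) begins 54 mm behind the grasp point. The pads swing forward as they close: fully open they stand 13 mm farther back than shut.
Start: joints at [-1.341, 0.053, 1.613, -0, 1.476, -0.119], TCP at [0.214, -0.587, 0.231] pointing down, gripper open.
Joint ranges: [-3.01, 3.01], [-1.01, 2.22], [0.06, 2.58], [-1.02, 4.17], [0.09, 2.62], [-3.14, 3.14]. Speed limits (rad/s): [2.57, 2.57, 3.14, 3.14, 3.14, 3.14].

INTERFACE

Orientations are given as a rotation vector (axis times angle).
In Python, from station import ctrl gives the robot as it stands.
- The arm moves only by the shell command python3 -m jog 'ROWS' [FORCE]. ROWS is JSON, one flat list of numbers, 7 for each row, row after row: the opening, from 0 (shut) to 1 (fully open), then the shift along the tool's x, y, z in m, then the turn, a rotation vector about the tool's x, y, z in degrees. A call has 1 to 10 rows; each row shifts and turns the commanded pose from where the row before left it, along the tool's axes as they then stand; what a row does not reach is not made up. A row lasts 1/8 s, in which the tool goes at most 62.5 mm and 10.7 degrees, less where a joint would pass 70% of its speed; a pose out of reach is approached as far as the arm can. A call with a gripper value outside its range is refused whole. The fingers move at their own pace and stop on an object; FORCE is the grip in N (left out, the last holds). Time passes only in rows, so rows that do not move let the fingers close. It gives the time, the measured TCP pose, the force and the opening at its end, in the units of the state.
- ctrl.get_obs(): the state, without advancing time (a new reading comes with each control period).
- ctrl.get_image(name): name is "scene" or "top"; returns a dict with "image" (384x512x3 uint8, blue, green, red), "camera_matrix" (3x3 intrinsics, pixels), "dist_coeffs" ([k1, k2, p1, p2, k3] as OpenCV has them; the pictures are not rectified), "rvec" (rotation vector, rad) and "tvec" (3), from world to camera coordinates, as OpenCV has them. Camera axes: x right, y down, z forward; pixel columns grow to the right and rows downward; lengths in m; the calibration is good to about 2 mm. A picture is of the moment at which its call begins. There is no depth.
- ctrl.finish_job(): hands the job in, once; it reports no verdict.
Trained networks look in a picture, given as the dict that the camera call returned (one of the last four; its "shot" number tells which), for a name from the list of things; names that differ only in an ending like _2 or _b are one class to them, and where a whole thing is asked for, a point or a joint stands for the part that bears it (a point fixed in the world has none). Each returns a list of dicts, best first, with "p" (0 to 1); they miss things now and then, are a little off and sometimes report something else, mostly with a low value. They report only what shows in the picture. A call takes as long as a camera call.
- ctrl.boxes_of(target, picture): "box" ([centre column, centre row, width, height] in pixels, round what is visible of it).
The state is a dict: "t": time; "q": joint angles; "dq": joint speeds; "effort": joint torques, N m; "tool_pos": TCP position; "tool_rot": TCP orientation; "contact_force": force on the tool from outside, world axes, zero at the start; "wrist_torque": the same for the moment, N m; "opening": finger opening in m.
Only numpy, scipy, OpenCV 4.12 (cv2) and the standard library are available. Lean on these libraries where they do the work, as an engineer would, in place of code of your own. Each camera call takes 0.05 s, during which the arm holds its last target. There are 200 camera calls.

## Working session

There is one attempt and no reset: what is moved stays moved. The work goes in short steps, Python scripts to look and compute and a shell command to move; the robot and the scene stay as the last step left them, time stands still between calls to the robot, and variables do not carry over. Pictures are saved under pics/ and viewed, about 8 in all and at most 12, crops included, and the job is handed in when it is done.

```bash
mkdir -p pics; cat > h.py <<'E'
import numpy as np, cv2
from station import ctrl
def world(p,uv,z):
    R=cv2.Rodrigues(np.array(p["rvec"],float))[0];t=np.array(p["tvec"],float).ravel()
    n=cv2.undistortPoints(np.array([[uv]],float),np.array(p["camera_matrix"],float),np.array(p["dist_coeffs"],float))[0,0]
    d=R.T@np.array([n[0],n[1],1]);c=-R.T@t
    return (c+d*(z-c[2])/d[2])[:2]
def cam(p):
    R=cv2.Rodrigues(np.array(p["rvec"],float))[0];return -R.T@np.array(p["tvec"],float).ravel()
E
python3 - <<'E'
from h import *
for n in("top","scene"):
    p=ctrl.get_image(n);cv2.imwrite(f"pics/{n}0.png",cv2.resize(p["image"],(800,600)))
    print(n,cam(p).round(3))
    for k in("red_vial_1","blue_vial_1","yellow_vial","red_tray","blue_tray","timer"):
        for b in ctrl.boxes_of(k,p):
            if b["p"]>.2: print(k,round(b["p"],2),np.round(b["box"],1),world(p,b["box"][:2],.09 if 'vial' in k else .04).round(3))
o=ctrl.get_obs();print(o["t"],o["tool_pos"],o["tool_rot"],o["opening"])
E
```

```text
top [ 0.451 -0.027  0.897]
red_vial_1 0.69 [293.4 163.9  11.2  16.6] [ 0.587 -0.101]
red_vial_1 0.56 [276.9 228.9  11.5   8.8] [ 0.441 -0.064]
blue_vial_1 0.7 [208.9 222.4  19.9  12.2] [0.455 0.087]
blue_vial_1 0.69 [369.5 230.2  21.7  13.2] [ 0.44  -0.266]
yellow_vial 0.62 [366.9 216.   25.1  43.8] [ 0.471 -0.261]
yellow_vial 0.45 [207.2 158.4  19.5  15.8] [0.599 0.094]
red_tray 0.89 [363.4 214.7  27.1  44.7] [ 0.475 -0.268]
blue_tray 0.82 [145.6 205.8  48.3  42.7] [0.494 0.246]
timer 0.74 [250.1 191.7  26.2  25.5] [ 0.528 -0.002]
scene [0.185 0.638 0.498]
red_vial_1 0.8 [302.6 182.3  16.6  36.4] [0.415 0.002]
red_vial_1 0.53 [253.8 164.7  14.1  34. ] [ 0.545 -0.022]
red_vial_1 0.37 [211.7 271.8  32.4  56.1] [0.442 0.31 ]
blue_vial_1 0.86 [268.2 217.8  19.3  39.5] [0.425 0.147]
blue_vial_1 0.54 [332.  142.7  14.2  21.8] [ 0.419 -0.215]
yellow_vial 0.77 [203.9 200.1  13.1  38.4] [0.566 0.151]
yellow_vial 0.71 [251.5 164.   12.3  32.6] [ 0.552 -0.023]
red_tray 0.82 [317.6 155.6  49.7  28. ] [ 0.458 -0.224]
blue_tray 0.69 [209.6 271.4  32.1  57.1] [0.477 0.271]
blue_tray 0.34 [332.6 142.   14.3  19.2] [ 0.448 -0.324]
timer 0.95 [254.6 201.5  28.2  20. ] [0.508 0.047]
timer 0.66 [330.9 139.1  12.6  23. ] [ 0.459 -0.341]
timer 0.27 [210.3 270.4  36.5  58.1] [0.478 0.268]
0.7 [ 0.21358776 -0.58735515  0.23132881] [ 3.09392940e+00  5.45096977e-01 -4.26820811e-05] 0.08565129494130101
```

View pics/top0.png

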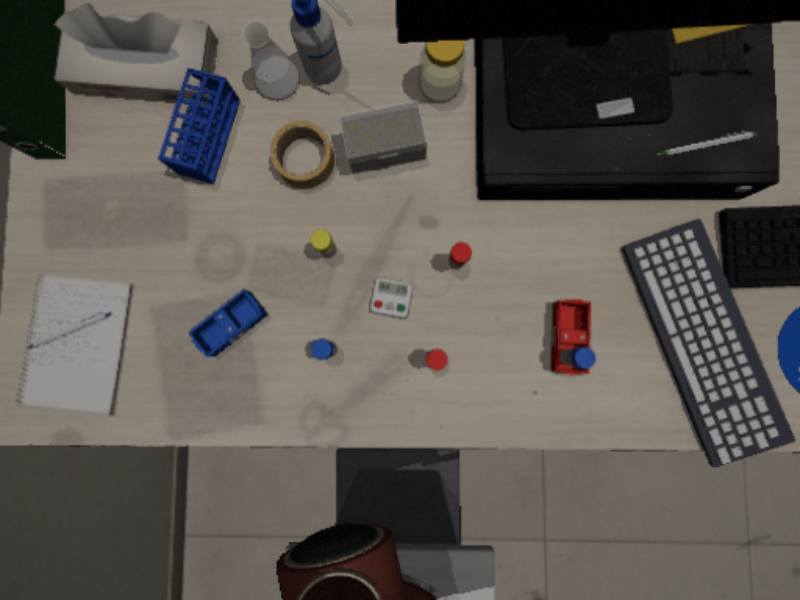

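View pics/scene0.png

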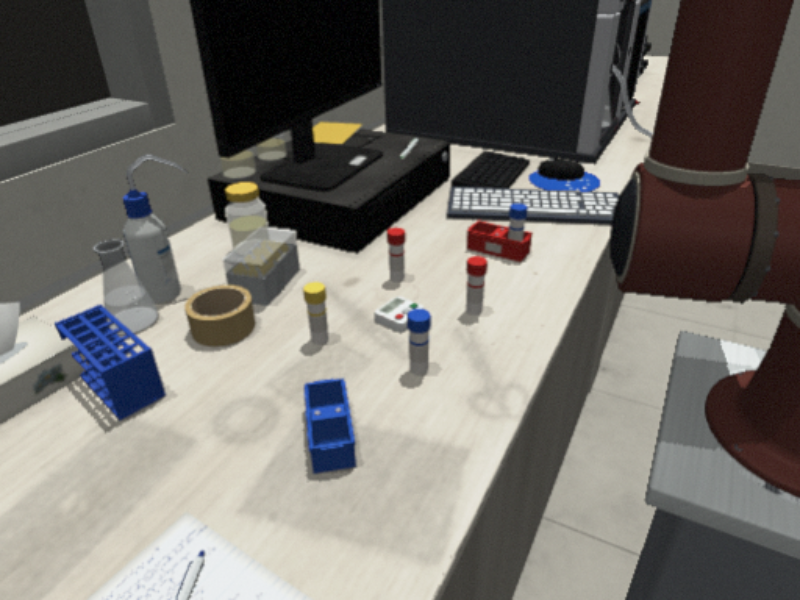

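The top view (800 px scale) shows red caps at (460,253) and (437,360), and blue caps at (321,349) and (584,357, in the red tray). Yellow is at (321,240), the timer at (391,298), the red tray at (572,337) and the blue tray at (228,323). The network's yellow hit at (367,216) is wrong: that is the red tray. The scene view agrees with all of this. Next I'll fit silhouettes in both cameras.

```bash
cat >> h.py <<'E'
from scipy.optimize import minimize
S=4
def mask(im,c):
    h=cv2.cvtColor(cv2.resize(im,None,fx=S,fy=S,interpolation=cv2.INTER_CUBIC),cv2.COLOR_BGR2HSV);H,s,v=cv2.split(h)
    hue={"red":(H<10)|(H>170),"blue":(H>100)&(H<130),"yellow":(H>20)&(H<35)}[c]
    return hue&(s>115)&(v>35)
def proj(p,P):
    return cv2.projectPoints(np.array(P,float),np.array(p["rvec"],float),np.array(p["tvec"],float),np.array(p["camera_matrix"],float),np.array(p["dist_coeffs"],float))[0].reshape(-1,2)
def cyl(q,zb):
    a=np.linspace(0,2*np.pi,24,endpoint=False)
    return [(q[0]+.015*np.cos(t),q[1]+.015*np.sin(t),zb+z) for t in a for z in(.07,.09)]
def box(q):
    c,s=np.cos(q[2]),np.sin(q[2])
    return [(q[0]+c*x-s*y,q[1]+s*x+c*y,z) for x in(-.024,.024) for y in(-.054,.054) for z in(0,.04)]
def fit(ps,color,model,q0,step,ign=None,R=.035):
    """model silhouette against colour mask, in all pictures jointly"""
    data=[]
    for p in ps:
        m=mask(p["image"],color);g=np.zeros(m.shape,bool)
        if ign: g=cv2.dilate(mask(p["image"],ign).astype(np.uint8),np.ones((25,25)))>0
        u=proj(p,model(q0)).mean(0)*S; w=np.ptp(proj(p,model(q0)),axis=0).max()*S*.9
        yy,xx=np.mgrid[:m.shape[0],:m.shape[1]]
        near=(abs(xx-u[0])<w)&(abs(yy-u[1])<w)
        n,l,st,_=cv2.connectedComponentsWithStats((m&near).astype(np.uint8))
        k=1+np.argmax(st[1:,4]);cn=cv2.findContours((l==k).astype(np.uint8),0,2)[0]
        hm=np.zeros(m.shape,np.uint8);cv2.fillConvexPoly(hm,cv2.convexHull(np.vstack(cn)),1)
        data.append((p,hm>0,g))
    def cost(q,each=False):
        o=[]
        for p,hm,g in data:
            h=cv2.convexHull((proj(p,model(q))*S+S/2-.5).astype(np.float32))
            b=np.zeros(hm.shape,np.uint8);cv2.fillConvexPoly(b,np.round(h*16).astype(np.int32),1,8,4)
            b=b>0;o.append(1-((b&hm)&~g).sum()/max(1,((b|hm)&~g).sum()))
        return o if each else sum(o)
    q0=np.array(q0,float);n=len(q0)
    sim=np.vstack([q0]+[q0+np.eye(n)[i]*step[i] for i in range(n)])
    r=minimize(cost,q0,method="Nelder-Mead",options=dict(initial_simplex=sim,xatol=1e-4,fatol=1e-4))
    return r.x,np.round(cost(r.x,True),2)
E
python3 - <<'E'
from h import *
t,s=ctrl.get_image("top"),ctrl.get_image("scene")
for ps,l in(([t],"top"),([t,s],"both")):
    print(l)
    for c,q,z in(("red",(.587,-.101),0),("red",(.441,-.064),0),("blue",(.455,.087),0),("blue",(.44,-.266),.004),("yellow",(.599,.094),0)):
        print(c,*fit(ps,c,lambda a:cyl(a,z),q,[.01,.01]))
    print("RT",*fit(ps,"red",box,(.475,-.268,-.03),[.01,.01,.15],"blue"))
    print("BT",*fit(ps,"blue",box,(.494,.246,.85-np.pi/2),[.01,.01,.15]), *fit(ps,"blue",box,(.494,.246,-.75),[.01,.01,.15]))
E
```

```text
top
red [ 0.59276355 -0.10388259] [0.04]
red [ 0.4394101  -0.06869716] [0.03]
blue [0.45355049 0.09543475] [0.07]
blue [ 0.44363014 -0.27428781] [0.12]
yellow [0.61095997 0.09903358] [0.05]
RT [ 0.47408536 -0.27682558  1.5278903 ] [0.04]
BT [0.49192845 0.2521931  0.67044098] [0.04] [0.4919905  0.2521129  0.67134978] [0.04]
both
red [ 0.59271597 -0.10387192] [0.04 0.18]
red [ 0.43912383 -0.06890902] [0.03 0.21]
blue [0.45303585 0.09547958] [0.08 0.18]
blue [ 0.44256551 -0.27512973] [0.14 0.2 ]
yellow [0.61115373 0.09912191] [0.04 0.18]
RT [ 0.47386125 -0.2768848  -1.61330189] [0.04 0.08]
BT [0.49192387 0.25112349 0.67626617] [0.05 0.05] [0.49147692 0.25167724 0.67456364] [0.05 0.05]
```

```bash
cat >> h.py <<'E'
from scipy.spatial.transform import Rotation as Rn
def plan(tgt,yaw,n=1):
    """tool-frame shift/turn per row from the measured pose; yaw=world angle of tool y, deg"""
    o=ctrl.get_obs();p=np.array(o["tool_pos"]);R=Rn.from_rotvec(o["tool_rot"]);M=R.as_matrix()
    y0=np.degrees(np.arctan2(M[1,1],M[0,1]));dy=(yaw-y0+180)%360-180
    print("t",round(o["t"],2),"pos",p.round(4),"yaw",y0.round(1),"tilt",(M[:2,2]).round(3),"dyaw",dy.round(1),"q6",np.round(o["q"][5],2),"open",round(o["opening"],4),"F",np.round(o["contact_force"],1))
    for i in range(n):
        Ri=R*Rn.from_rotvec([0,0,-dy*i/n],degrees=True)
        print(i,(Ri.inv().apply((np.array(tgt)-p)/n)*1000).round(1),"mm turn z",round(-dy/n,1))
E
python3 -c "
from h import *
plan((.443,-.275,.231),87.6,15)"
```

```text
t 0.8 pos [ 0.2136 -0.5874  0.2313] yaw -70.0 tilt [ 0. -0.] dyaw 157.6 q6 -0.12 open 0.0854 F [ 0.8  0.1 -0.2]
0 [ 21.5 -14.3   0. ] mm turn z -10.5
1 [ 23.7 -10.2   0. ] mm turn z -10.5
2 [25.2 -5.7  0. ] mm turn z -10.5
3 [25.8 -1.   0. ] mm turn z -10.5
4 [25.6  3.7  0. ] mm turn z -10.5
5 [24.5  8.3  0. ] mm turn z -10.5
6 [22.5 12.7  0. ] mm turn z -10.5
7 [19.8 16.5  0. ] mm turn z -10.5
8 [16.5 19.9  0. ] mm turn z -10.5
9 [12.6 22.6  0. ] mm turn z -10.5
10 [ 8.3 24.5  0. ] mm turn z -10.5
11 [ 3.7 25.6  0. ] mm turn z -10.5
12 [-1.1 25.8  0. ] mm turn z -10.5
13 [-5.8 25.2  0. ] mm turn z -10.5
14 [-10.3  23.7   0. ] mm turn z -10.5
```

```bash
python3 -m jog '[1,0.0215,-0.0143,0,0,0,-10.5, 1,0.0237,-0.0102,0,0,0,-10.5, 1,0.0252,-0.0057,0,0,0,-10.5, 1,0.0258,-0.001,0,0,0,-10.5, 1,0.0256,0.0037,0,0,0,-10.5, 1,0.0245,0.0083,0,0,0,-10.5, 1,0.0225,0.0127,0,0,0,-10.5, 1,0.0198,0.0165,0,0,0,-10.5]' 40 && python3 -m jog '[1,0.0165,0.0199,0,0,0,-10.5, 1,0.0126,0.0226,0,0,0,-10.5, 1,0.0083,0.0245,0,0,0,-10.5, 1,0.0037,0.0256,0,0,0,-10.5, 1,-0.0011,0.0258,0,0,0,-10.5, 1,-0.0058,0.0252,0,0,0,-10.5, 1,-0.0103,0.0237,0,0,0,-10.5, 1,0,0,0,0,0,0, 1,0,0,0,0,0,0]'
python3 -c "
from h import *
plan((.443,-.275,.065),87.6)"
```

```text
t: 1.8
tool_pos: [0.3364, -0.4201, 0.2314]
tool_rot: [1.927, 2.481, -0.0]
contact_force: [-0.2, -0.4, 0.6]
opening: 0.0856
t: 2.92
tool_pos: [0.4431, -0.2755, 0.2314]
tool_rot: [-0.072, -3.141, 0.001]
contact_force: [-0.5, -0.3, -0.1]
opening: 0.0854
t 2.92 pos [ 0.4431 -0.2755  0.2314] yaw 87.4 tilt [-0. -0.] dyaw 0.2 q6 -2.22 open 0.0854 F [-0.5 -0.3 -0.1]
0 [1.000e-01 6.000e-01 1.664e+02] mm turn z -0.2
```

```bash
python3 -m jog '[0.8,0,0.0005,0.05,0,0,0, 0.8,0,0,0.05,0,0,0, 0.8,0,0,0.04,0,0,0, 0.8,0,0,0.033,0,0,0, 0.8,0,0,0,0,0,0]' && python3 -m jog '[0.2,0,0,0,0,0,0, 0.2,0,0,0,0,0,0, 0.2,0,0,0,0,0,0, 0.2,0,0,0,0,0,0, 0.2,0,0,0,0,0,0]' 40
python3 - <<'E'
from h import *
p=ctrl.get_image("scene");u=proj(p,[(.443,-.275,.06)])[0].astype(int)
im=p["image"][max(0,u[1]-75):u[1]+75,u[0]-100:u[0]+100];cv2.imwrite("pics/g1.png",cv2.resize(im,(800,600),interpolation=2))
plan((.443,-.275,.2),87.6)
E
```

```text
t: 3.55
tool_pos: [0.4408, -0.2737, 0.0553]
tool_rot: [-0.073, -3.135, -0.006]
contact_force: [0.0, 0.1, 0.2]
opening: 0.0685
t: 4.18
tool_pos: [0.4447, -0.2759, 0.0607]
tool_rot: [0.069, 3.138, -0.004]
contact_force: [-1.5, -0.5, 6.6]
opening: 0.0288
t 4.22 pos [ 0.4447 -0.2759  0.0606] yaw 87.5 tilt [ 0.003 -0.003] dyaw 0.1 q6 -2.22 open 0.0287 F [-0.2 -0.3  6.2]
0 [   1.3    0.4 -139.4] mm turn z -0.1
```

View pics/g1.png

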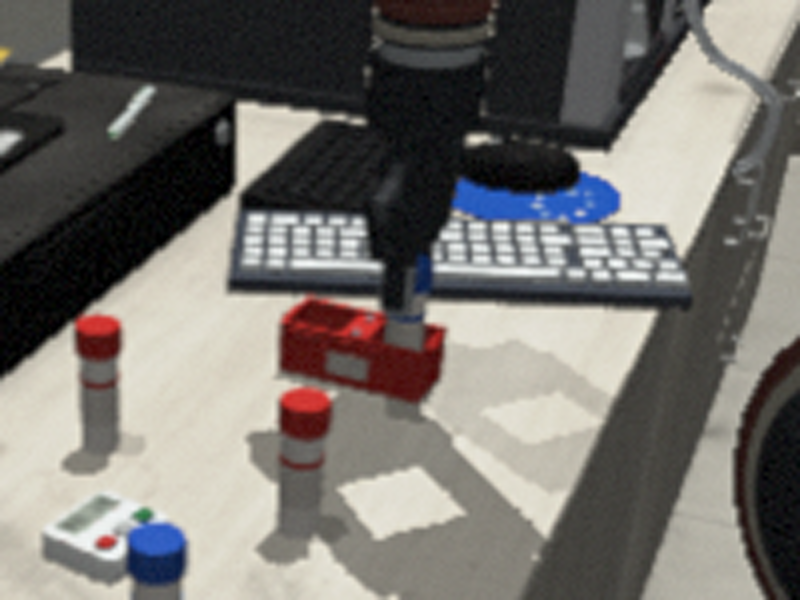

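The picture shows the fingers on the blue cap at (405,280), with the vial still upright in the red tray. Lifting.

```bash
python3 -m jog '[0.2,0,0,-0.01,0,0,0, 0.2,0,0,-0.03,0,0,0, 0.2,0,0,-0.05,0,0,0, 0.2,0,0,-0.05,0,0,0, 0.2,0,0,0,0,0,0]'
python3 -c "
from h import *
plan((.4728,.2751,.2),38.6,13)"
```

```text
t: 4.85
tool_pos: [0.4456, -0.2764, 0.2045]
tool_rot: [0.069, 3.133, -0.01]
contact_force: [0.6, -0.6, -0.7]
opening: 0.029
t 4.85 pos [ 0.4456 -0.2764  0.2045] yaw 87.5 tilt [ 0.008 -0.007] dyaw -48.9 q6 -2.22 open 0.029 F [ 0.6 -0.6 -0.7]
0 [-0.2 42.5  0.1] mm turn z 3.8
1 [ 2.6 42.4  0.1] mm turn z 3.8
2 [ 5.3 42.1  0.1] mm turn z 3.8
3 [ 8.1 41.7  0.1] mm turn z 3.8
4 [10.8 41.1  0.1] mm turn z 3.8
5 [13.5 40.3  0.1] mm turn z 3.8
6 [16.1 39.3  0.1] mm turn z 3.8
7 [18.6 38.2  0.1] mm turn z 3.8
8 [21.1 36.9  0.1] mm turn z 3.8
9 [23.5 35.4  0.1] mm turn z 3.8
10 [25.7 33.8  0.1] mm turn z 3.8
11 [27.9 32.   0.1] mm turn z 3.8
12 [29.9 30.1  0.1] mm turn z 3.8
```

```bash
python3 -m jog '[0.2,-0.0002,0.0425,0,0,0,3.8, 0.2,0.0026,0.0424,0,0,0,3.8, 0.2,0.0053,0.0421,0,0,0,3.8, 0.2,0.0081,0.0417,0,0,0,3.8, 0.2,0.0108,0.0411,0,0,0,3.8, 0.2,0.0135,0.0403,0,0,0,3.8, 0.2,0.0161,0.0393,0,0,0,3.8]' && python3 -m jog '[0.2,0.0186,0.0382,0,0,0,3.8, 0.2,0.0211,0.0369,0,0,0,3.8, 0.2,0.0235,0.0354,0,0,0,3.8, 0.2,0.0257,0.0338,0,0,0,3.8, 0.2,0.0279,0.032,0,0,0,3.8, 0.2,0.0299,0.0301,0,0,0,3.8, 0.2,0,0,0,0,0,0, 0.2,0,0,0,0,0,0]'
python3 - <<'E'
from h import *
plan((.4728,.2751,.2),38.6)
p=ctrl.get_image("scene");u=proj(p,[(.473,.275,.12)])[0].astype(int)
x=max(0,u[0]-120);y=max(0,u[1]-90)
im=p["image"][y:y+180,x:x+240];print(x,y);cv2.imwrite("pics/g2.png",cv2.resize(im,(800,600),interpolation=2))
E
```

```text
t: 5.72
tool_pos: [0.4576, 0.0238, 0.1972]
tool_rot: [-0.793, -3.038, 0.0]
contact_force: [0.1, 0.3, -1.2]
opening: 0.0292
t: 6.72
tool_pos: [0.4721, 0.2763, 0.1973]
tool_rot: [-1.374, -2.824, 0.003]
contact_force: [0.3, -0.7, -0.8]
opening: 0.029
t 6.72 pos [0.4721 0.2763 0.1973] yaw 38.1 tilt [-0.002 -0.001] dyaw 0.5 q6 -0.27 open 0.029 F [ 0.3 -0.7 -0.8]
0 [-1.4 -0.2 -2.7] mm turn z -0.5
86 147
```

View pics/g2.png

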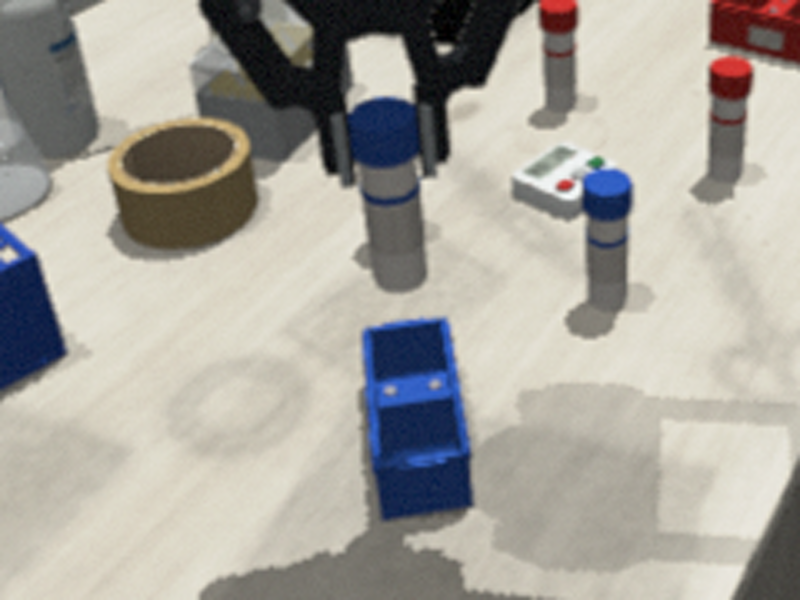

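```bash
python3 - <<'E'
from h import *
p=ctrl.get_image("scene")
zb=.1406
a=proj(p,[(.4721,.2763,zb),(.4721,.2763,zb+.09)]);print("proj in crop:",((a-[86,147])/.3).round(0))
m=[fit([p],"blue",lambda a:cyl(a,zb),(.472,.276),[.01,.01])];print(m)
x,y=m[0][0];a=proj(p,[(x,y,zb),(x,y,zb+.09)]);print(((a-[86,147])/.3).round(0))
E
```

```text
proj in crop: [[396. 271.]
 [377. 106.]]
[(array([0.47059982, 0.27674583]), array([0.13]))]
[[399. 272.]
 [380. 107.]]
```

```bash
python3 -m jog '[0.2,-0.0014,-0.0002,0.04,0,0,-0.5, 0.2,0,0,0.04,0,0,0, 0.2,0,0,0.03,0,0,0, 0.2,0,0,0.014,0,0,0, 0.2,0,0,0.008,0,0,0, 0.2,0,0,0,0,0,0, 0.2,0,0,0,0,0,0]'
python3 -c "
from h import *
plan((.4728,.2751,.061),38.6)"
```

```text
t: 7.7
tool_pos: [0.4745, 0.2759, 0.0678]
tool_rot: [1.362, 2.829, 0.003]
contact_force: [-0.3, 0.0, 0.0]
opening: 0.0289
t 7.7 pos [0.4745 0.2759 0.0678] yaw 38.6 tilt [0.002 0.001] dyaw 0.0 q6 -0.28 open 0.0289 F [-0.3  0.   0. ]
0 [ 0.4 -1.8  6.7] mm turn z -0.0
```

```bash
python3 -m jog '[0.2,0,-0.0015,0.003,0,0,0, 0.2,0,0,0.002,0,0,0, 0.2,0,0,0.002,0,0,0, 0.2,0,0,0,0,0,0, 0.2,0,0,0,0,0,0]'
python3 -c "
from h import *
plan((.4728,.2751,.061),38.6)"
```

```text
t: 8.32
tool_pos: [0.4727, 0.2748, 0.0607]
tool_rot: [1.362, 2.83, 0.0]
contact_force: [-2.7, -1.1, 6.5]
opening: 0.029
t 8.32 pos [0.4727 0.2748 0.0607] yaw 38.6 tilt [ 0. -0.] dyaw 0.0 q6 -0.28 open 0.029 F [-2.7 -1.1  6.5]
0 [ 0.2  0.3 -0.3] mm turn z -0.0
```

Contact with the floor, at the expected height. Opening gently to 60%, then rising.

```bash
python3 -m jog '[0.45,0,0,0,0,0,0, 0.6,0,0,0,0,0,0, 0.7,0,0,0,0,0,0, 0.7,0,0,-0.01,0,0,0, 0.7,0,0,-0.05,0,0,0, 0.7,0,0,-0.05,0,0,0, 0.7,0,0,-0.03,0,0,0, 0.7,0,0,0,0,0,0]'
python3 - <<'E'
from h import *
plan((.453,.0955,.2),38.6,4)
p=ctrl.get_image("scene");im=p["image"][200:350,120:320];cv2.imwrite("pics/g3.png",cv2.resize(im,(800,600),interpolation=2))
E
```

```text
t: 9.32
tool_pos: [0.4743, 0.2754, 0.2038]
tool_rot: [1.36, 2.826, 0.009]
contact_force: [-0.1, -0.2, 0.4]
opening: 0.0596
t 9.32 pos [0.4743 0.2754 0.2038] yaw 38.6 tilt [0.007 0.003] dyaw 0.0 q6 -0.28 open 0.0596 F [-0.1 -0.2  0.4]
0 [-31.8 -32.2   0.8] mm turn z -0.0
1 [-31.8 -32.2   0.8] mm turn z -0.0
2 [-31.8 -32.2   0.8] mm turn z -0.0
3 [-31.8 -32.2   0.8] mm turn z -0.0
```

View pics/g3.png

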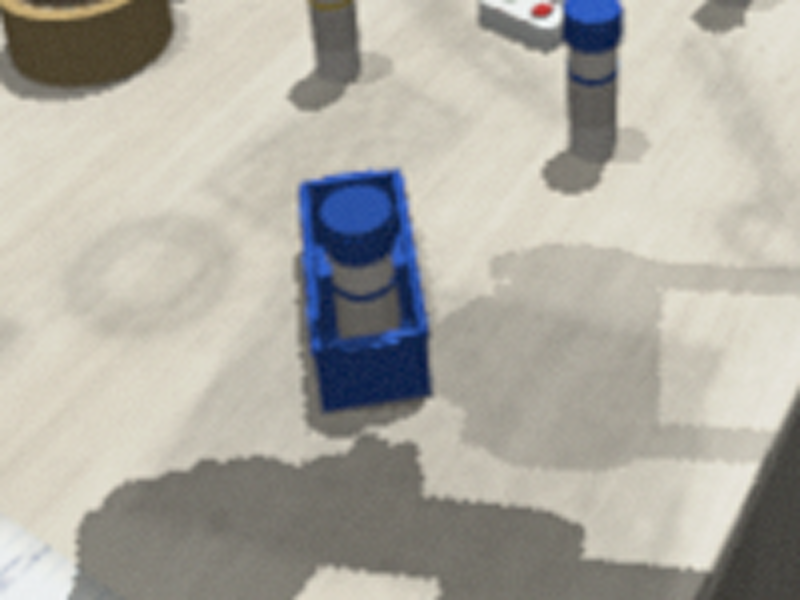

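The first vial stands upright in the near compartment of the blue tray, cap at (358,225). Next is blue_vial_1.

```bash
python3 -m jog '[0.8,-0.0318,-0.0322,0,0,0,0, 0.8,-0.0318,-0.0322,0,0,0,0, 0.8,-0.0318,-0.0322,0,0,0,0, 0.8,-0.0318,-0.0322,0,0,0,0, 0.8,0,0,0,0,0,0, 0.8,0,0,0,0,0,0]'
python3 -c "
from h import *
plan((.453,.0955,.055),38.6)"
```

```text
t: 10.12
tool_pos: [0.4503, 0.095, 0.198]
tool_rot: [-1.362, -2.828, 0.001]
contact_force: [-0.2, -0.4, 0.0]
opening: 0.0685
t 10.12 pos [0.4503 0.095  0.198 ] yaw 38.6 tilt [-0.002  0.   ] dyaw 0.0 q6 -0.63 open 0.0685 F [-0.2 -0.4  0. ]
0 [ -1.5   2.6 143. ] mm turn z -0.0
```

```bash
python3 -m jog '[0.8,-0.001,0.002,0.05,0,0,0, 0.8,0,0,0.05,0,0,0, 0.8,0,0,0.043,0,0,0, 0.8,0,0,0,0,0,0, 0.2,0,0,0,0,0,0, 0.2,0,0,0,0,0,0, 0.2,0,0,0,0,0,0, 0.2,0,0,0,0,0,0, 0.2,0,0,0,0,0,0]' 40
python3 -m jog '[0.2,0,0,-0.01,0,0,0, 0.2,0,0,-0.04,0,0,0, 0.2,0,0,-0.05,0,0,0, 0.2,0,0,-0.05,0,0,0, 0.2,0,0,0,0,0,0]'
python3 -c "
from h import *
plan((.5102,.2283,.205),38.6,4)"
```

```text
t: 11.25
tool_pos: [0.4551, 0.0954, 0.0589]
tool_rot: [1.361, 2.827, 0.004]
contact_force: [-0.4, -0.7, 6.6]
opening: 0.0285
t: 11.88
tool_pos: [0.456, 0.0954, 0.2125]
tool_rot: [1.359, 2.822, 0.008]
contact_force: [0.7, 0.1, -1.3]
opening: 0.0287
t 11.88 pos [0.456  0.0954 0.2125] yaw 38.6 tilt [0.011 0.001] dyaw 0.0 q6 -0.63 open 0.0287 F [ 0.7  0.1 -1.3]
0 [17.5 31.3  2. ] mm turn z -0.0
1 [17.5 31.3  2. ] mm turn z -0.0
2 [17.5 31.3  2. ] mm turn z -0.0
3 [17.5 31.3  2. ] mm turn z -0.0
```

```bash
python3 -m jog '[0.2,0.0175,0.0313,0,0,0,0, 0.2,0.0175,0.0313,0,0,0,0, 0.2,0.0175,0.0313,0,0,0,0, 0.2,0.0175,0.0313,0,0,0,0, 0.2,0,0,0,0,0,0, 0.2,0,0,0,0,0,0, 0.2,0,0,0,0,0,0]'
python3 - <<'E'
from h import *
plan((.5102,.2283,.0685),38.6)
o=ctrl.get_obs();x,y,z=o["tool_pos"];p=ctrl.get_image("scene");print(x,y,fit([p],"blue",lambda a:cyl(a,z-.0589),(x,y),[.01,.01]))
E
```

```text
t: 12.75
tool_pos: [0.5069, 0.2272, 0.2059]
tool_rot: [-1.364, -2.83, 0.001]
contact_force: [-0.6, 0.3, -0.2]
opening: 0.029
t 12.75 pos [0.5069 0.2272 0.2059] yaw 38.5 tilt [-0.001 -0.   ] dyaw 0.1 q6 -0.38 open 0.029 F [-0.6  0.3 -0.2]
0 [ -1.2   3.4 137.4] mm turn z -0.1
0.5068942304442723 0.22717687925190788 (array([0.50520473, 0.22744842]), array([0.07]))
```

```bash
python3 -m jog '[0.2,-0.001,0.0025,0.04,0,0,0, 0.2,0,0,0.04,0,0,0, 0.2,0,0,0.03,0,0,0, 0.2,0,0,0.015,0,0,0, 0.2,0,0,0.008,0,0,0, 0.2,0,0,0.003,0,0,0, 0.2,0,0,0,0,0,0, 0.2,0,0,0,0,0,0]'
python3 -c "
from h import *
plan((.5102,.2283,.0629),38.6)"
```

```text
t: 13.8
tool_pos: [0.5107, 0.2291, 0.0714]
tool_rot: [1.362, 2.829, 0.002]
contact_force: [0.2, -0.5, 0.0]
opening: 0.0289
t 13.8 pos [0.5107 0.2291 0.0714] yaw 38.6 tilt [0.002 0.001] dyaw 0.0 q6 -0.38 open 0.0289 F [ 0.2 -0.5  0. ]
0 [-0.3 -0.9  8.5] mm turn z -0.0
```

```bash
python3 -m jog '[0.2,0,-0.0005,0.004,0,0,0, 0.2,0,0,0.003,0,0,0, 0.2,0,0,0.002,0,0,0, 0.2,0,0,0,0,0,0, 0.2,0,0,0,0,0,0]'
python3 -c "
from h import *
plan((.5102,.2283,.0629),38.6)"
```

```text
t: 14.42
tool_pos: [0.51, 0.2286, 0.0629]
tool_rot: [1.362, 2.83, -0.0]
contact_force: [-2.8, -0.7, 8.1]
opening: 0.0286
t 14.43 pos [0.51   0.2286 0.0629] yaw 38.6 tilt [ 0. -0.] dyaw 0.0 q6 -0.39 open 0.0286 F [-2.8 -0.7  8.1]
0 [-0.3 -0.   0. ] mm turn z -0.0
```

```bash
python3 -m jog '[0.45,0,0,0,0,0,0, 0.6,0,0,0,0,0,0, 0.7,0,0,0,0,0,0, 0.7,0,0,-0.01,0,0,0, 0.7,0,0,-0.05,0,0,0, 0.7,0,0,-0.05,0,0,0, 0.7,0,0,-0.03,0,0,0, 0.7,0,0,0,0,0,0]'
python3 - <<'E'
from h import *
plan((.439,-.069,.2),87.6,7)
p=ctrl.get_image("scene");im=p["image"][200:350,120:320];cv2.imwrite("pics/g4.png",cv2.resize(im,(800,600),interpolation=2))
E
```

```text
t: 15.42
tool_pos: [0.5116, 0.2292, 0.2058]
tool_rot: [1.36, 2.826, 0.008]
contact_force: [-0.3, -0.4, -0.9]
opening: 0.0594
t 15.43 pos [0.5116 0.2292 0.2058] yaw 38.6 tilt [0.007 0.002] dyaw 49.0 q6 -0.39 open 0.0594 F [-0.3 -0.4 -0.9]
0 [-26.8 -34.7   0.7] mm turn z -7.0
1 [-22.4 -37.7   0.7] mm turn z -7.0
2 [-17.6 -40.1   0.7] mm turn z -7.0
3 [-12.6 -42.    0.7] mm turn z -7.0
4 [ -7.4 -43.2   0.7] mm turn z -7.0
5 [ -2.1 -43.8   0.7] mm turn z -7.0
6 [  3.3 -43.7   0.7] mm turn z -7.0
```

View pics/g4.png

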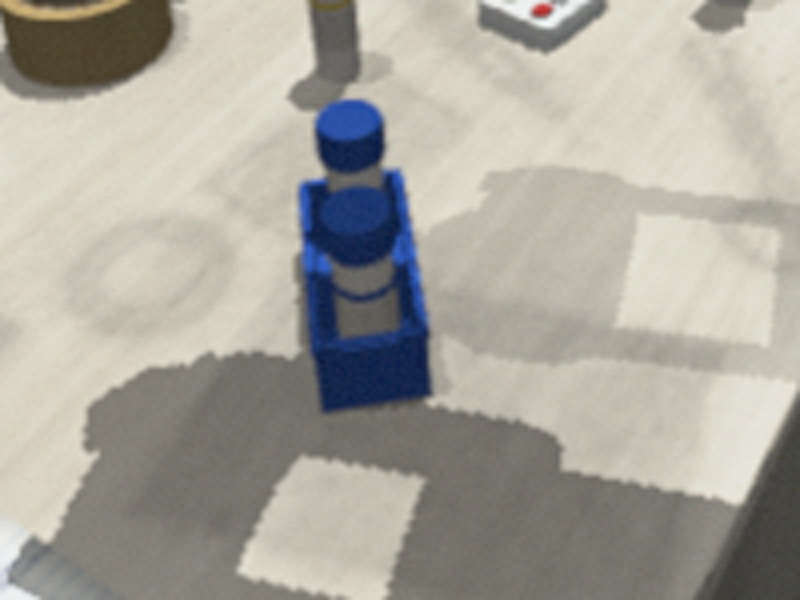

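Both blue vials stand upright in the blue tray, caps at (350,135) and (357,225). Next is the near red vial.

```bash
python3 -m jog '[0.8,-0.0268,-0.0347,0,0,0,-7, 0.8,-0.0224,-0.0377,0,0,0,-7, 0.8,-0.0176,-0.0401,0,0,0,-7, 0.8,-0.0126,-0.042,0,0,0,-7, 0.8,-0.0074,-0.0432,0,0,0,-7, 0.8,-0.0021,-0.0438,0,0,0,-7, 0.8,0.0033,-0.0437,0,0,0,-7, 0.8,0,0,0,0,0,0, 0.8,0,0,0,0,0,0]'
python3 -c "
from h import *
plan((.439,-.069,.055),87.6)"
```

```text
t: 16.6
tool_pos: [0.4363, -0.069, 0.2]
tool_rot: [-0.068, -3.139, -0.002]
contact_force: [0.3, -0.0, 1.0]
opening: 0.0681
t 16.6 pos [ 0.4363 -0.069   0.2   ] yaw 87.5 tilt [-0.002  0.001] dyaw 0.1 q6 -1.85 open 0.0681 F [ 0.3 -0.   1. ]
0 [ -3.1  -0.  144.9] mm turn z -0.1
```

```bash
python3 -m jog '[0.8,-0.0015,0,0.05,0,0,0, 0.8,0,0,0.05,0,0,0, 0.8,0,0,0.043,0,0,0, 0.8,0,0,0,0,0,0, 0.2,0,0,0,0,0,0, 0.2,0,0,0,0,0,0, 0.2,0,0,0,0,0,0, 0.2,0,0,0,0,0,0, 0.2,0,0,0,0,0,0]' 40
python3 -m jog '[0.2,0,0,-0.01,0,0,0, 0.2,0,0,-0.04,0,0,0, 0.2,0,0,-0.05,0,0,0, 0.2,0,0,-0.05,0,0,0, 0.2,0,0,0,0,0,0]'
python3 -c "
from h import *
plan((.444,-.2756,.205),87.6,5)"
```

```text
t: 17.73
tool_pos: [0.4404, -0.07, 0.061]
tool_rot: [0.067, 3.136, -0.001]
contact_force: [-0.6, 0.9, 6.3]
opening: 0.0284
t: 18.35
tool_pos: [0.4409, -0.0706, 0.2144]
tool_rot: [0.066, 3.131, -0.005]
contact_force: [0.9, 0.1, -0.6]
opening: 0.0288
t 18.35 pos [ 0.4409 -0.0706  0.2144] yaw 87.6 tilt [ 0.01  -0.004] dyaw 0.0 q6 -1.85 open 0.0288 F [ 0.9  0.1 -0.6]
0 [ -2.3 -40.9   2. ] mm turn z -0.0
1 [ -2.3 -40.9   2. ] mm turn z -0.0
2 [ -2.3 -40.9   2. ] mm turn z -0.0
3 [ -2.3 -40.9   2. ] mm turn z -0.0
4 [ -2.3 -40.9   2. ] mm turn z -0.0
```

```bash
python3 -m jog '[0.2,-0.0015,-0.0409,0,0,0,0, 0.2,-0.0015,-0.0409,0,0,0,0, 0.2,-0.0015,-0.0409,0,0,0,0, 0.2,-0.0015,-0.0409,0,0,0,0, 0.2,-0.0015,-0.0409,0,0,0,0, 0.2,0,0,0,0,0,0, 0.2,0,0,0,0,0,0, 0.2,0,0,0,0,0,0]'
python3 - <<'E'
from h import *
plan((.444,-.2756,.073),87.6)
o=ctrl.get_obs();x,y,z=o["tool_pos"];p=ctrl.get_image("top");print(x,y,fit([p],"red",lambda a:cyl(a,z-.061),(x,y),[.01,.01]))
E
```

```text
t: 19.35
tool_pos: [0.4371, -0.2731, 0.2078]
tool_rot: [-0.064, -3.14, -0.001]
contact_force: [0.4, 0.2, -0.2]
opening: 0.0289
t 19.35 pos [ 0.4371 -0.2731  0.2078] yaw 87.7 tilt [-0.001  0.001] dyaw -0.1 q6 -2.23 open 0.0289 F [ 0.4  0.2 -0.2]
0 [ -7.1  -2.3 134.8] mm turn z 0.1
0.4370669439026653 -0.27310858755502904 (array([ 0.43706694, -0.27310859]), array([1.]))
```

```bash
python3 -m jog '[0.2,-0.006,-0.002,0.02,0,0,0, 0.2,0,0,0.05,0,0,0, 0.2,0,0,0.035,0,0,0, 0.2,0,0,0.015,0,0,0, 0.2,0,0,0.01,0,0,0, 0.2,0,0,0.003,0,0,0, 0.2,0,0,0,0,0,0, 0.2,0,0,0,0,0,0]'
python3 -c "
from h import *
plan((.444,-.2756,.065),87.6)"
```

```text
t: 20.4
tool_pos: [0.4437, -0.2771, 0.0765]
tool_rot: [0.066, 3.139, -0.002]
contact_force: [-0.0, 0.2, -0.5]
opening: 0.0287
t 20.4 pos [ 0.4437 -0.2771  0.0765] yaw 87.6 tilt [ 0.002 -0.001] dyaw 0.0 q6 -2.23 open 0.0287 F [-0.   0.2 -0.5]
0 [-0.2  1.5 11.5] mm turn z -0.0
```

```bash
python3 -m jog '[0.2,0,0.001,0.006,0,0,0, 0.2,0,0,0.004,0,0,0, 0.2,0,0,0.002,0,0,0, 0.2,0,0,0,0,0,0, 0.2,0,0,0,0,0,0]'
python3 -c "
from h import *
plan((.444,-.2756,.065),87.6)"
```

```text
t: 21.02
tool_pos: [0.4439, -0.2757, 0.065]
tool_rot: [0.066, 3.14, 0.0]
contact_force: [-2.3, 2.7, 7.9]
opening: 0.0291
t 21.02 pos [ 0.4439 -0.2757  0.065 ] yaw 87.6 tilt [0.001 0.   ] dyaw 0.0 q6 -2.23 open 0.0291 F [-2.3  2.7  7.9]
0 [-0.1  0.1 -0. ] mm turn z -0.0
```

```bash
python3 -m jog '[0.45,0,0,0,0,0,0, 0.6,0,0,0,0,0,0, 0.7,0,0,0,0,0,0, 0.7,0,0,-0.01,0,0,0, 0.7,0,0,-0.05,0,0,0, 0.7,0,0,-0.05,0,0,0, 0.7,0,0,-0.03,0,0,0, 0.7,0,0,0,0,0,0]'
python3 - <<'E'
from h import *
plan((.5925,-.104,.205),87.6,4)
p=ctrl.get_image("scene");im=p["image"][90:210,240:400];cv2.imwrite("pics/g5.png",cv2.resize(im,(800,600),interpolation=2))
E
```

```text
t: 22.02
tool_pos: [0.4447, -0.2768, 0.2076]
tool_rot: [0.066, 3.135, -0.007]
contact_force: [0.3, 0.2, -0.3]
opening: 0.0596
t 22.02 pos [ 0.4447 -0.2768  0.2076] yaw 87.6 tilt [ 0.006 -0.005] dyaw 0.0 q6 -2.23 open 0.0596 F [ 0.3  0.2 -0.3]
0 [-35.1  44.7   0.7] mm turn z -0.0
1 [-35.1  44.7   0.7] mm turn z -0.0
2 [-35.1  44.7   0.7] mm turn z -0.0
3 [-35.1  44.7   0.7] mm turn z -0.0
```

View pics/g5.png

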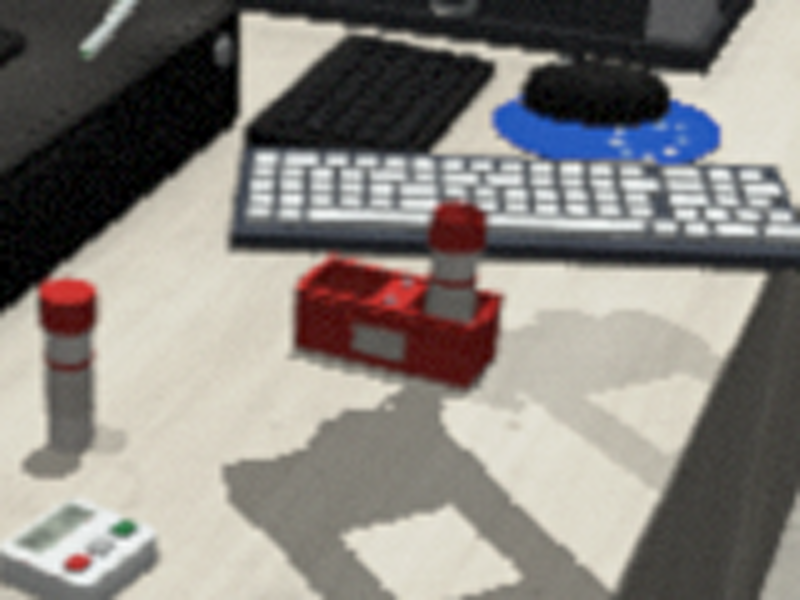

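The red vial stands upright in the near compartment at (455,260). The last vial is still loose at (68,360).

```bash
python3 -m jog '[0.8,-0.0351,0.0447,0,0,0,0, 0.8,-0.0351,0.0447,0,0,0,0, 0.8,-0.0351,0.0447,0,0,0,0, 0.8,-0.0351,0.0447,0,0,0,0, 0.8,0,0,0,0,0,0, 0.8,0,0,0,0,0,0, 0.8,0,0,0,0,0,0]'
python3 -c "
from h import *
plan((.5925,-.104,.055),87.6)"
```

```text
t: 22.95
tool_pos: [0.59, -0.1036, 0.2024]
tool_rot: [-0.069, -3.139, -0.0]
contact_force: [0.9, -1.0, 0.2]
opening: 0.0686
t 22.95 pos [ 0.59   -0.1036  0.2024] yaw 87.5 tilt [-0.002  0.   ] dyaw 0.1 q6 -1.83 open 0.0686 F [ 0.9 -1.   0.2]
0 [ -2.8  -0.3 147.4] mm turn z -0.1
```

```bash
python3 -m jog '[0.8,-0.001,0,0.05,0,0,0, 0.8,0,0,0.05,0,0,0, 0.8,0,0,0.045,0,0,0, 0.8,0,0,0,0,0,0, 0.2,0,0,0,0,0,0, 0.2,0,0,0,0,0,0, 0.2,0,0,0,0,0,0, 0.2,0,0,0,0,0,0, 0.2,0,0,0,0,0,0]' 40
python3 -m jog '[0.2,0,0,-0.01,0,0,0, 0.2,0,0,-0.04,0,0,0, 0.2,0,0,-0.05,0,0,0, 0.2,0,0,-0.05,0,0,0, 0.2,0,0,0,0,0,0]'
python3 -c "
from h import *
plan((.504,-.278,.21),87.6,4)"
```

```text
t: 24.08
tool_pos: [0.5941, -0.1037, 0.0616]
tool_rot: [0.066, 3.136, -0.003]
contact_force: [-0.5, -1.1, 7.2]
opening: 0.0287
t: 24.7
tool_pos: [0.5949, -0.1035, 0.2154]
tool_rot: [0.066, 3.13, -0.005]
contact_force: [-1.0, 0.3, -0.6]
opening: 0.0288
t 24.7 pos [ 0.5949 -0.1035  0.2154] yaw 87.6 tilt [ 0.011 -0.003] dyaw 0.0 q6 -1.82 open 0.0288 F [-1.   0.3 -0.6]
0 [ 20.9 -44.5   1.2] mm turn z -0.0
1 [ 20.9 -44.5   1.2] mm turn z -0.0
2 [ 20.9 -44.5   1.2] mm turn z -0.0
3 [ 20.9 -44.5   1.2] mm turn z -0.0
```

```bash
python3 -m jog '[0.2,0.0209,-0.0445,0,0,0,0, 0.2,0.0209,-0.0445,0,0,0,0, 0.2,0.0209,-0.0445,0,0,0,0, 0.2,0.0209,-0.0445,0,0,0,0, 0.2,0,0,0,0,0,0, 0.2,0,0,0,0,0,0, 0.2,0,0,0,0,0,0]'
python3 -c "
from h import *
plan((.504,-.278,.074),87.6)"
```

```text
t: 25.58
tool_pos: [0.5013, -0.2759, 0.2079]
tool_rot: [-0.064, -3.14, -0.001]
contact_force: [0.3, 0.0, -0.6]
opening: 0.0288
t 25.57 pos [ 0.5013 -0.2759  0.2079] yaw 87.7 tilt [-0.     0.001] dyaw -0.1 q6 -2.16 open 0.0288 F [ 0.3  0.  -0.6]
0 [ -2.8  -2.  133.9] mm turn z 0.1
```

```bash
python3 -m jog '[0.2,-0.002,-0.001,0.02,0,0,0, 0.2,0,0,0.05,0,0,0, 0.2,0,0,0.035,0,0,0, 0.2,0,0,0.015,0,0,0, 0.2,0,0,0.01,0,0,0, 0.2,0,0,0.003,0,0,0, 0.2,0,0,0,0,0,0, 0.2,0,0,0,0,0,0]'
python3 -c "
from h import *
plan((.504,-.278,.0656),87.6)"
```

```text
t: 26.58
tool_pos: [0.5036, -0.2788, 0.0766]
tool_rot: [0.066, 3.139, -0.002]
contact_force: [-0.1, -0.6, 0.0]
opening: 0.0291
t 26.57 pos [ 0.5036 -0.2788  0.0766] yaw 87.6 tilt [ 0.002 -0.001] dyaw 0.0 q6 -2.16 open 0.0291 F [-0.1 -0.6  0. ]
0 [-0.3  0.8 11. ] mm turn z -0.0
```

```bash
python3 -m jog '[0.2,0,0.0005,0.006,0,0,0, 0.2,0,0,0.004,0,0,0, 0.2,0,0,0.002,0,0,0, 0.2,0,0,0,0,0,0, 0.2,0,0,0,0,0,0]'
python3 -c "
from h import *
plan((.504,-.278,.0656),87.6)"
```

```text
t: 27.2
tool_pos: [0.5039, -0.2781, 0.0656]
tool_rot: [0.066, 3.139, -0.001]
contact_force: [-2.1, 3.3, 10.9]
opening: 0.0289
t 27.2 pos [ 0.5039 -0.2781  0.0656] yaw 87.6 tilt [ 0.002 -0.   ] dyaw 0.0 q6 -2.16 open 0.0289 F [-2.1  3.3 10.9]
0 [-0.1  0.1  0. ] mm turn z -0.0
```

```bash
python3 -m jog '[0.45,0,0,0,0,0,0, 0.6,0,0,0,0,0,0, 0.7,0,0,0,0,0,0, 0.7,0,0,-0.01,0,0,0, 0.7,0,0,-0.05,0,0,0, 0.7,0,0,-0.05,0,0,0, 0.7,0,0,-0.03,0,0,0, 0.7,0,0,0,0,0,0]'
python3 -m jog '[0.7,0.025,-0.045,0,0,0,0, 0.7,0.025,-0.045,0,0,0,0, 0.7,0.025,-0.045,0,0,0,0, 0.7,0.025,-0.045,0,0,0,0, 0.7,0.025,-0.045,0,0,0,0, 0.7,0.025,-0.045,0,0,0,0, 0.7,0,0,0,0,0,0, 0.7,0,0,0,0,0,0]'
python3 - <<'E'
from h import *
t,s=ctrl.get_image("top"),ctrl.get_image("scene")
cv2.imwrite("pics/e1.png",np.vstack([cv2.resize(t["image"][110:270,100:420],(600,300)),cv2.resize(s["image"][80:330,180:380],(375,300)).copy() if 0 else cv2.copyMakeBorder(cv2.resize(s["image"][100:320,150:400],(341,300)),0,0,0,259,0)]))
for c,q,z in(("red",(.504,-.278),.004),("red",(.444,-.2756),.004),("blue",(.473,.275),.004),("blue",(.510,.228),.004),("yellow",(.611,.099),0)):
    R=fit([t],c,lambda a:cyl(a,z),q,[.008,.008]);print(c,q,R)
for b in ctrl.boxes_of("timer",t)[:1]: print(b)
E
```

```text
t: 28.2
tool_pos: [0.5046, -0.2789, 0.2078]
tool_rot: [0.066, 3.135, -0.007]
contact_force: [-0.6, -0.1, -0.0]
opening: 0.06
t: 29.2
tool_pos: [0.3414, -0.5403, 0.2017]
tool_rot: [-0.067, -3.14, -0.004]
contact_force: [-0.2, 0.6, 1.0]
opening: 0.0596
red (0.504, -0.278) (array([ 0.5010625 , -0.27471875]), array([0.64]))
red (0.444, -0.2756) (array([ 0.44631848, -0.27307729]), array([0.65]))
blue (0.473, 0.275) (array([0.4708125 , 0.27303125]), array([0.59]))
blue (0.51, 0.228) (array([0.49592126, 0.23709418]), array([0.68]))
yellow (0.611, 0.099) (array([0.6111816 , 0.09912213]), array([0.05]))
{'box': [251.5, 192.4, 30.2, 27.8], 'p': 0.74}
```

View pics/e1.png

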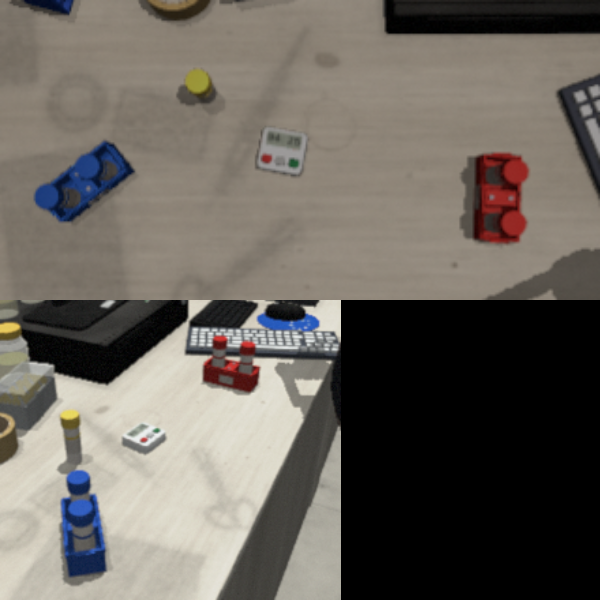

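All four vials stand upright in their trays. In the upper panel the blue caps are at (90,165) and (47,195), and the red caps at (514,170) and (512,222). Yellow and the timer haven't moved. Handing in.

```bash
python3 -c "
from station import ctrl
print(ctrl.finish_job())"
```

```text
the job is handed in; nothing more can be done
None
```

I handed the job in at about 29 s of the 72 s allowed. All four vials are sorted: both blue ones, including the one that was in the red tray, are in the blue tray, and both red ones are in the red tray. I gripped each by its cap, moved it across and lowered it until it touched the tray floor. No verdict comes back, so what follows is from my own checks.

**Checks that passed:**
- At each release, the tool was within about 1 mm of the compartment centre I had measured. Its height was within about 0.5 mm of what I expected for a vial standing on the floor, with 6–11 N of contact.
- The last top and scene pictures show all four vials upright, one to a compartment, with the gripper clear.
- The yellow vial measured within 1 mm of its start. The timer's detected box moved only about 1–2 pixels, roughly 3 mm, which is within the detector's scatter.

**Checks that failed or disagreed:**
- The final colour fit of the four placed caps is unusable, because each cap is the same colour as its tray (misfit about 0.6). Their positions therefore rest on the tool readings and the pictures.
- The top camera could not see the third vial while it was held, because the gripper hid it.
- For the two vials I checked while held, the scene camera placed the cap about 1.5–2 mm from the tool centre. That is within the camera calibration error and well inside the 12 mm tolerance.

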